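Lap a blade punch and hold it in the length gauge

ROBOT

A 6-joint arm with a two-finger parallel gripper is mounted at the origin on a cart in front of the work surface, level with it; the furniture and walls round the work are solid. World frame = base frame: x ahead of the robot, y to its left, z up, the work surface at z = 0. Lengths are in mm, angles in degrees, forces in N, time in s.
With the tool pointing down it reaches from about 325 to 775 mm from the base axis. Payload 5.5 kg.
Tool frame: the origin (TCP) lies on the centre line of the jaws, within the pads' length; the fingertips stand 17 mm ahead of it and the grasp point (between the pads) lies 2 mm behind it; z points along the fingers, y is the line along which they close (so a half turn about z gives the same grasp; the last joint's range is limited). The gripper opens to 88 mm and grips with 3 to 60 N. Pads are 20 mm wide; open, the fingers measure 115 mm over their backs; the gripper's body (75 mm by 178 mm) begins 61 mm behind the grasp point.
Start: joints at [-3.249, 5.22, 70.514, -0, 104.267, -3.249], TCP at [600.014, -0.003, 239.631] pointing down, gripper open.
Joint ranges: [-164.24, 164.24], [-49.07, 125.15], [9.68, 141.18], [-86.29, 266.29], [3.28, 154.24], [-151.56, 151.56]. Speed limits (degrees/s): [147.25, 147.25, 172.46, 180, 180, 180].

INTERFACE

Orientations are given as a 3x3 rotation matrix whose columns are the frame's x, y, z axes.
In Python, from plant import r gives the robot as it stands.
- The arm moves only by the shell command python3 -m crank 'ROWS' [FORCE]. ROWS is a JSON list that holds a single list of rows (three levels of brackets), with 1 to 5 rows, each of 5 numbers: dx, dy, dz in units of 50 mm, then a turn about the tool's z in units of 10 degrees, then the finger opening in mm; each row is the pose to reach, as a shift and turn from the pose commanded when the command began, along the tool's axes at that moment; what a row does not reach only later rows make up. A row lasts 1/12 s, in which the tool goes at most 41.7 mm and 7.16 degrees, less where a joint would pass 70% of its speed; a pose out of reach is approached as far as the arm can. The fingers move at their own pace and stop on an object; FORCE is the grip in N (left out, the last holds). Time passes only in rows, so rows that do not move let the fingers close. It prints the time, the measured TCP pose, the force, the opening and the grip force at its end. Input that does not fit is refused with a message, and nothing moves.
- r.state(): the state, without advancing time (a new reading comes with each control period).
- r.capture(name): name is "scene" or "side" or "wrist"; returns a dict with "img" (384x512x3 uint8, red, green, blue), "intrinsics" (3x3 intrinsics, pixels), "R" (3x3) and "t" (3): a world point X has camera coordinates R X + t; the wrist camera has in their place "tool_from_camera" (4x4, takes a point from camera to tool coordinates, whose origin is the TCP and whose axes are the flange's). Camera axes: x right, y down, z forward; pixel columns grow to the right and rows downward; lengths in mm; the calibration is good to about 2 mm. A picture is of the moment at which its call begins: read the wrist's pose just before it. There is no depth.
- r.sign_off(): hands the job in; it is judged then, once.
Trained networks look in a picture, given as the dict that the camera call returned (one of the last four; its "shot" number tells which), for a name from the list of things; names that differ only in an ending like _2 or _b are one class to them, and where a whole thing is asked for, a point or a joint stands for the part that bears it (a point fixed in the world has none). Each returns a list of dicts, best first, with "score" (0 to 1); they miss things now and then, are a little off and sometimes report something else, mostly with a low value. They report only what shows in the picture. A call takes as long as a camera call.
- r.search_frame(picture, target): "extent" ([left, top, width, height] in pixels, round what is visible of it).
The state is a dict: "time": time; "q": joint angles; "qvel": joint speeds; "effort": joint torques, N m; "position": TCP position; "ee_rot": TCP orientation; "contact_force": force on the tool from outside, world axes, zero at the start; "torque": the same for the moment, N m; "opening": finger opening in mm; "finger_force": force on a finger pad.
Only numpy, scipy, OpenCV 4.12 (cv2) and the standard library are available. Lean on these libraries where they do the work, as an engineer would, in place of code of your own. Each camera call takes 0.05 s, during which the arm holds its last target. There are 200 camera calls.

TASK

Take the flat-bladed punch by its rectangular holder out of the wooden stand and lap its end face: stand it upright on the left end (as the robot sees it) of the cushioned lapping plate, press lightly and draw it in one stroke to the right end, keeping a light, steady contact all the way. Then pass the blade down through the slot of the length gauge until the underside of the holder sits flat on the gauge's top, and finish while still gripping it and holding it down there against the sprung plunger, so that the dial can be read. Leave the round punch, the oil bottle, the loupe and the brush where they are.

Things in the scene. Friction and masses are not known exactly. Their poses are not given: they have to be found in the camera images.
- blade_punch: flat-bladed punch: dark steel holder block 40 x 22 x 34 mm (x, y, z), round shank 16 mm across and 14 mm high on top, bright blade 28 x 10 mm (x, y) reaching 45 mm below. Origin: centre of the holder's underside (shoulder), z up. 0.33 kg or so. Starts upright in one pocket of the stand, shoulder on the stand's top; grip the holder across its 22 mm (along y). A half turn about z changes nothing
- blade_tip (a point): centre of the end face of that blade, 45 mm below the punch's origin
- stand: fixed wooden block 150 x 64 x 60 mm (x, y, z) with two pockets 32 x 14 mm, 52 mm deep, 38 mm either side of its middle along its x. Origin: centre of the underside. One pocket holds the flat-bladed punch, the other the round punch
- round_punch: bystander: round dark punch with a collar 36 mm in diameter and a 24 mm body 33 mm high, in the stand's other pocket; origin at the centre of the collar's underside, on the stand's top
- lap_base: fixed lapping plate, long along its y (+y: its left end seen from the robot). Black tray 90 x 208 mm with a rubber cushion and a steel-topped platen 72 x 190 mm (x, y), top 30 mm above the bench. Origin: centre of the underside. Pressed, the platen sinks straight down: 2 N to start it, then 2 N more per mm, stop at 6 mm (14 N)
- lap_top (a point): centre of the platen's top face; goes down with the platen
- lap_platen (a joint): how far the platen is pressed down, m: 0 at rest to 0.006 at its stop
- length_gauge: fixed length gauge: grey base, two cheeks, on them a steel guide plate 66 x 78 mm, 18 mm thick, top 95 mm above the bench; to its right a dial, lower than the plate. Origin: on the bench under the slot's centre. The slot through the plate is 30 x 12 mm (x, y), 2 mm bevel round its mouth: 2 mm clearance in all for the 28 x 10 mm blade
- gauge_slot (a point): centre of the slot's mouth, level with the top of the guide plate
- plunger (a joint): how far the gauge's sprung plunger under the slot is pressed down, m: 0 at rest (its top 35 mm below the guide plate's top), 0.010 when the punch's shoulder sits on the plate, stop at 0.013. It pushes back with 3 N at 0 and 9 N at 0.010, so the punch rises if not held down
- oil_bottle: bystander: white plastic oil bottle with a red nozzle, 50 mm in diameter, 140 mm high; origin at the centre of the underside
- loupe: bystander: black eye loupe with a light handle, 18 x 60 x 30 mm, lying; origin at the centre of the underside
- brass_brush: bystander: wooden-handled brass brush, 33 x 190 x 20 mm, lying along its y; origin at the centre of the underside

How it is judged (in metres and radians):
On the way, in this order (a step that is already met when the one before it is completed fails the run):
1. the punch's end face pressed on the left end of the lapping plate, upright (contact force between lap_base and blade_punch above 1.5 N and angle between blade_punch's own z axis and vertical below 0.12 rad and y of blade_tip in the frame of lap_base above 0.045 m), for 0.1 s.
2. drawn on over the left middle of the plate in contact (contact force between lap_base and blade_punch above 1.5 N and angle between blade_punch's own z axis and vertical below 0.12 rad and y of blade_tip in the frame of lap_base between 0.015 and 0.045 m), for 0.1 s.
3. over the middle of the plate in contact (contact force between lap_base and blade_punch above 1.5 N and angle between blade_punch's own z axis and vertical below 0.12 rad and y of blade_tip in the frame of lap_base between -0.015 and 0.015 m), for 0.1 s.
4. over the right middle of the plate in contact (contact force between lap_base and blade_punch above 1.5 N and angle between blade_punch's own z axis and vertical below 0.12 rad and y of blade_tip in the frame of lap_base between -0.045 and -0.015 m), for 0.1 s.
5. to the right end of the plate in contact (contact force between lap_base and blade_punch above 1.5 N and angle between blade_punch's own z axis and vertical below 0.12 rad and y of blade_tip in the frame of lap_base below -0.045 m), for 0.1 s.
At the end, for the whole second after the job is handed in: The blade stands in the gauge's slot, upright (within 0.06 rad), lined up with it, with the holder's underside on the guide plate (within 1.5 mm) and the plunger pressed down at least 8.5 mm, still and gripped by the robot, through the last second (horizontal distance between blade_tip and gauge_slot below 0.004 m and z of blade_punch in the frame of gauge_slot below 0.0015 m and angle between blade_punch's own z axis and vertical below 0.06 rad and angle between the x axis of blade_punch and the x axis of length_gauge, either way round below 0.2 rad and value of joint plunger above 0.0085 m and contact force between the fingers and blade_punch above 2 N and linear speed of blade_punch below 0.02 m/s); the arm keeps its last pose, push and grip.
It fails at once if the punch pressed on the lapping plate with more than 30 N (contact force between lap_base and blade_punch above 30 N).
It fails at once if the round punch moved from its pocket (distance of round_punch from where it was at the start of the episode above 0.02 m).
It fails at once if the oil bottle moved (distance of oil_bottle from where it was at the start of the episode above 0.02 m).
It fails at once if the loupe moved (distance of loupe from where it was at the start of the episode above 0.02 m).
It fails at once if the brush moved (distance of brass_brush from where it was at the start of the episode above 0.02 m).
It also fails if it takes over 61 s, if anything falls off the work surface, if the arm or the gripper's body presses on something with over 40 N, if the wrist force passes 120 N, or if a joint passes its speed limit or range.

## Working session

There is one attempt and no reset: what is moved stays moved. The work goes in short steps, Python scripts to look and compute and a shell command to move; the robot and the scene stay as the last step left them, time stands still between calls to the robot, and variables do not carry over. Pictures are saved under pics/ and viewed, at most 10 in all, crops included, and the job is handed in when it is done.

```bash
ls; mkdir -p pics
cat > h.py <<'E'
import numpy as np, cv2
from plant import r
names=["blade_punch","stand","round_punch","lap_base","length_gauge","oil_bottle","loupe","brass_brush"]
def save(p,f): cv2.imwrite("pics/"+f,cv2.cvtColor(np.asarray(p["img"]),cv2.COLOR_RGB2BGR))
def cam(p,s=None):
    "K, R, t world->camera"
    K=np.array(p["intrinsics"])
    if "R" in p: return K,np.array(p["R"]),np.array(p["t"])
    T=np.array(p["tool_from_camera"]); W=np.eye(4); W[:3,:3]=s["ee_rot"]; W[:3,3]=s["position"]
    C=np.linalg.inv(W@T); return K,C[:3,:3],C[:3,3]
def onplane(c,uv,z):
    K,R,t=c; d=R.T@np.linalg.solve(K,[uv[0],uv[1],1.]); o=-R.T@t
    return o+d*(z-o[2])/d[2]
def proj(c,X):
    K,R,t=c; v=K@(R@np.asarray(X,float)+t); return v[:2]/v[2]
E
python3 - <<'E'
from h import *
s=r.state();print({k:np.round(v,3).tolist() for k,v in s.items()})
for n in ["scene","side","wrist"]:
    s=r.state();p=r.capture(n);save(p,n+"0.png");c=cam(p,s)
    print(n,np.round(-c[1].T@c[2]),c[0][0,0])
    for k in names:
        print(k,[(np.round(d["extent"]).tolist(),round(d["score"],2)) for d in r.search_frame(p,k)[:2]])
E
```

```text
pics
{'time': 0.0, 'q': [-3.247, 5.263, 70.581, 0.001, 104.266, -3.251], 'qvel': [-0.023, -0.028, 0.095, -0.132, -0.002, 0.033], 'effort': [-0.0, -44.645, -40.645, 0.07, 0.029, -0.0], 'position': [599.743, 0.033, 238.521], 'ee_rot': [[-0.0, 1.0, -0.002], [1.0, 0.0, 0.0], [0.0, -0.002, -1.0]], 'contact_force': [-0.465, 0.4, 1.197], 'torque': [-0.012, 0.031, 0.015], 'finger_force': 0.0, 'opening': 88.095}
scene [ 18. 692. 517.] 401.0505426179928
blade_punch [([192.0, 182.0, 22.0, 29.0], 0.76), ([222.0, 177.0, 18.0, 23.0], 0.48)]
stand [([179.0, 182.0, 78.0, 60.0], 0.91), ([207.0, 222.0, 104.0, 76.0], 0.34)]
round_punch [([206.0, 222.0, 105.0, 76.0], 0.69), ([223.0, 178.0, 18.0, 23.0], 0.57)]
lap_base [([205.0, 221.0, 106.0, 77.0], 0.69), ([146.0, 178.0, 64.0, 35.0], 0.27)]
length_gauge [([316.0, 153.0, 69.0, 58.0], 0.84)]
oil_bottle [([112.0, 185.0, 30.0, 63.0], 0.69), ([222.0, 179.0, 18.0, 22.0], 0.6)]
loupe [([269.0, 194.0, 15.0, 16.0], 0.43)]
brass_brush [([145.0, 180.0, 66.0, 32.0], 0.69), ([317.0, 152.0, 67.0, 54.0], 0.56)]
side [ 216. 1168.  514.] 409.52230355627637
blade_punch [([232.0, 209.0, 15.0, 17.0], 0.65)]
stand [([218.0, 209.0, 51.0, 44.0], 0.73)]
round_punch []
lap_base [([268.0, 224.0, 53.0, 49.0], 0.98)]
length_gauge [([296.0, 171.0, 32.0, 41.0], 0.77), ([247.0, 204.0, 14.0, 14.0], 0.42)]
oil_bottle [([185.0, 215.0, 21.0, 60.0], 0.66)]
loupe [([271.0, 216.0, 8.0, 8.0], 0.56)]
brass_brush [([197.0, 217.0, 17.0, 18.0], 0.64), ([221.0, 210.0, 46.0, 42.0], 0.18)]
wrist [600.  75. 385.] 344.27888773157594
blade_punch []
stand []
round_punch []
lap_base [([38.0, 0.0, 92.0, 8.0], 0.89)]
length_gauge [([63.0, 175.0, 134.0, 128.0], 0.96)]
oil_bottle []
loupe [([183.0, 43.0, 25.0, 63.0], 0.84)]
brass_brush [([39.0, 0.0, 93.0, 7.0], 0.55), ([366.0, 0.0, 21.0, 10.0], 0.46)]
```

Run:
```python
import cv2
a=cv2.imread("pics/scene0.png")[140:310,90:400]; a=cv2.resize(a,None,fx=2.5,fy=2.5,interpolation=cv2.INTER_CUBIC);cv2.imwrite("pics/sc.png",a)
```

```text
(no output)
```

View pics/sc.png

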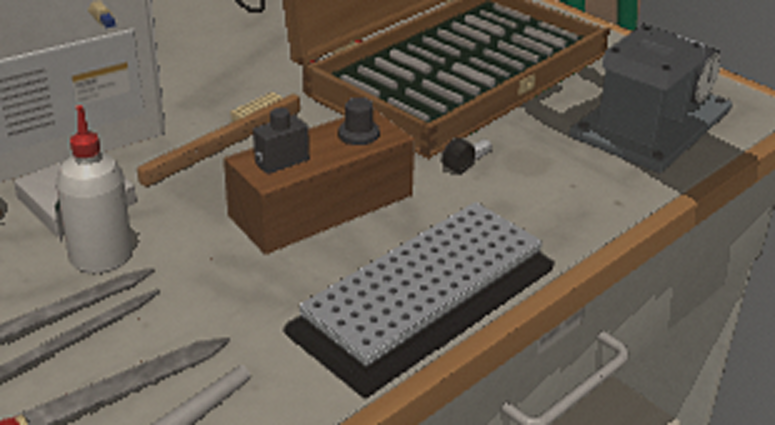

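View pics/wrist0.png

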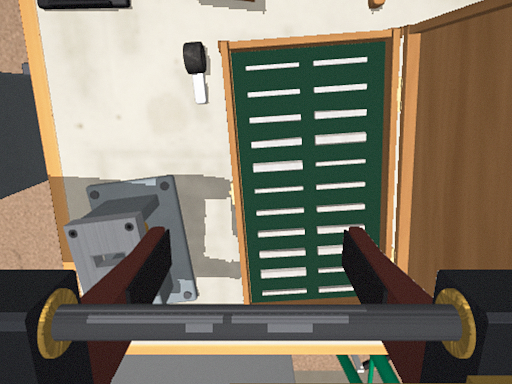

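Run:
```python
from h import *
p=r.capture("scene");c=cam(p)
for n,uv,z in [("bp holder",(203,200),77),("stand c",(212,200),60),("round",(231,195),80),("lap",(257,255),30),("gauge",(340,175),95),("bottle base",(127,240),0),("loupe",(276,203),15)]:
    print(n,np.round(onplane(c,uv,z)))
q=r.capture("side");d=cam(q)
for n,uv,z in [("bp",(239,217),80),("lap",(294,245),30),("bottle",(195,270),0),("gauge",(312,178),95)]:
    print(n,np.round(onplane(d,uv,z)))
```

```text
bp holder [571. 287.  77.]
stand c [580. 257.  60.]
round [545. 235.  80.]
lap [416. 283.  30.]
gauge [434.  16.  95.]
bottle base [649. 424.   0.]
loupe [530. 111.  15.]
bp [580. 275.  80.]
lap [430. 287.  30.]
bottle [634. 427.   0.]
gauge [458. -45.  95.]
```

The scene shows the blade punch in the stand's left pocket (crop ~(280,140)), the round punch at ~(358,120), the platen in front and the gauge at far right. The wrist view has the gauge slot at about (107,258). I'll move over the stand.

The manual's scale: shifts go in units of 50 mm and turns go in units of 10 degrees. Converting my numbers, 120 mm is 2.4, -40 mm is -0.8.

```bash
python3 -m crank '[[[0.8,-0.2,-0.12,0,88],[1.6,-0.4,-0.24,0,88],[2.4,-0.6,-0.36,0,88],[3.2,-0.8,-0.48,0,88],[3.8,-0.8,-0.6,0,88]]]'; python3 -m crank '[[[0,0,0,0,88]]]'
python3 - <<'E'
from h import *
s=r.state();p=r.capture("wrist");save(p,"w1.png");c=cam(p,s);print(s["position"],-c[1].T@c[2])
for k in names[:6]:
    print(k,[(np.round(d["extent"]).tolist(),round(d["score"],2)) for d in r.search_frame(p,k)[:2]])
E
```

```text
time: 1.87
position: [558.4, 192.8, 270.7]
ee_rot: [[-0.002, 1.0, 0.0], [1.0, 0.002, 0.001], [0.001, 0.0, -1.0]]
contact_force: [0.2, 0.2, 0.9]
opening: 88.4
finger_force: 0.0
time: 1.95
position: [559.1, 195.3, 271.1]
ee_rot: [[-0.006, 1.0, 0.002], [1.0, 0.006, 0.003], [0.003, 0.002, -1.0]]
contact_force: [1.4, -0.6, 1.7]
opening: 87.8
finger_force: 0.0
[559.10720418 195.31467179 271.12038195] [558.27490266 269.4647277  416.71340808]
blade_punch [([266.0, 61.0, 30.0, 48.0], 0.6)]
stand [([236.0, 40.0, 80.0, 159.0], 0.75)]
round_punch [([252.0, 142.0, 33.0, 35.0], 0.94)]
lap_base [([91.0, 1.0, 96.0, 189.0], 0.69)]
length_gauge [([139.0, 340.0, 89.0, 43.0], 0.82), ([89.0, 5.0, 91.0, 182.0], 0.56)]
oil_bottle []
```

View pics/w1.png

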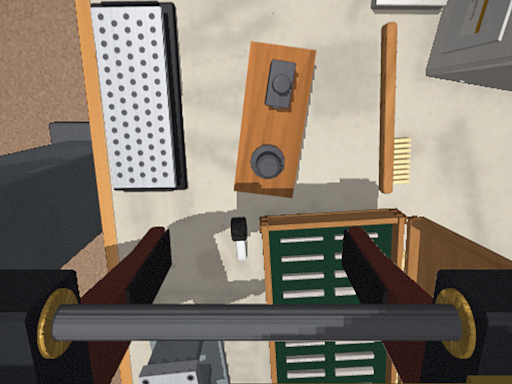

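The wrist view shows the stand top as a tilted rectangle (corners ≈(253,41),(315,50),(293,197),(235,190)), the holder at ≈(281,84), the round punch at ≈(267,160), and the platen (97–170, 5–190) to the left.

Run:
```python
from h import *
from scipy.optimize import least_squares
s=r.state();p=r.capture("wrist");c=cam(p,s);im=np.asarray(p["img"])
a=im.astype(int)
def rectfit(mask,z,nm):
    n,l,st,_=cv2.connectedComponentsWithStats(mask.astype(np.uint8)); k=1+np.argmax(st[1:,4])
    cs,_=cv2.findContours((l==k).astype(np.uint8),cv2.RETR_EXTERNAL,cv2.CHAIN_APPROX_NONE)
    pts=cv2.convexHull(max(cs,key=cv2.contourArea))[:,0].astype(float)
    W=np.array([onplane(c,q,z)[:2] for q in pts]).astype(np.float32)
    print(nm,np.round(cv2.minAreaRect(W)[0],1),[np.round(x,1) for x in cv2.minAreaRect(W)[1:]])
R,G,B=a[...,0],a[...,1],a[...,2]
m=(R-B>50); m[:, :225]=0; m[:,330:]=0; m[205:]=0; m[:35]=0
rectfit(m,60,"stand")
m=(a.sum(2)>420); m[:,:90]=0;m[:,176:]=0;m[195:]=0
m=cv2.morphologyEx((m&(abs(R-B)<14)).astype(np.uint8),cv2.MORPH_CLOSE,np.ones((7,7)))
m=cv2.morphologyEx(m,cv2.MORPH_OPEN,np.ones((5,5)))
rectfit(m,30,"platen")
for nm,q,z in [("round",(267,157),93),("stand corners",(253,41),60),("",(315,50),60),("",(293,197),60),("",(235,190),60),("shank",(282,84),108)]+[("platen",q,30) for q in [(97,5),(160,5),(170,186),(113,190)]]: print(nm,np.round(onplane(c,q,z),1))
cv2.imwrite("pics/z.png",cv2.resize(im[35:205,85:325,::-1],None,fx=3,fy=3,interpolation=cv2.INTER_CUBIC))
```

```text
stand [575.7 243.6] [array([149.9,  64.4]), np.float64(83.0)]
platen [427.4 261.8] [array([ 71.9, 188.3]), np.float64(0.8)]
round [570.4 207.2  93. ]
stand corners [557.4 313.   60. ]
 [616.7 304.9  60. ]
 [599.6 158.1  60. ]
 [537.5 166.   60. ]
shank [582.3 272.4 108. ]
platen [400.3 350.9  30. ]
platen [463.7 350.8  30. ]
platen [460.6 162.7  30. ]
platen [394.2 158.   30. ]
```

View pics/z.png

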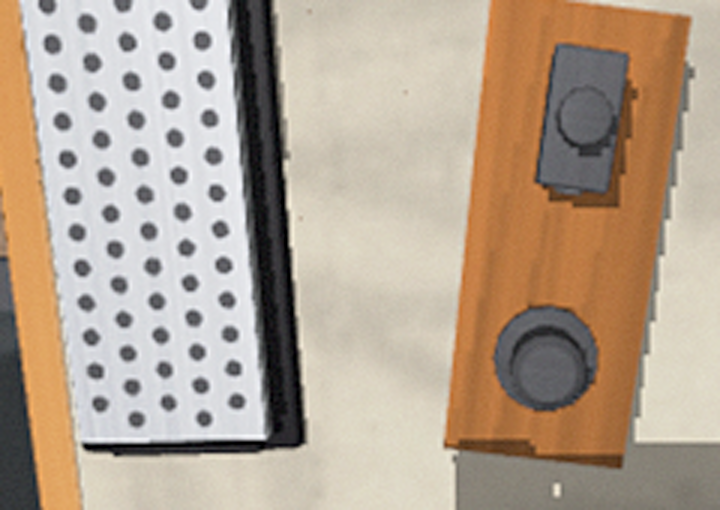

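```bash
cat >> h.py <<'E'
def go(x,y,z,yaw=None):
    "shift in tool axes to TCP target; yaw = world angle of tool x, deg"
    s=r.state(); Rm=np.array(s["ee_rot"]); d=Rm.T@(np.array([x,y,z])-s["position"])
    cur=np.degrees(np.arctan2(Rm[1,0],Rm[0,0])); 
    print("pos",np.round(s["position"],1),"yaw",round(cur,2),"d",np.round(d,1),"turn",None if yaw is None else round(cur-yaw,2),"F",np.round(s["contact_force"],1),"t",round(s["time"],2),"tilt",np.round(Rm[:,2],3))
E
python3 -m crank '[[[0,0,0,0,60],[0,0,0,0,60]]]'
python3 -c "
from h import *
s=r.state();print(s['position'],s['qvel']);go(580.3,281.3,140,83)"
```

```text
time: 2.52
position: [560.2, 189.3, 269.6]
ee_rot: [[0.001, 1.0, -0.0], [1.0, -0.001, -0.0], [-0.0, -0.0, -1.0]]
contact_force: [-0.7, -0.2, -0.0]
opening: 77.9
finger_force: 0.0
[560.16345453 189.30150352 269.56929914] [ 0.37635447 -0.00889868 -0.08002254  0.04451119  0.08032067 -0.05579668]
pos [560.2 189.3 269.6] yaw 89.93 d [ 92.   20.  129.6] turn 6.93 F [-0.7 -0.2 -0. ] t 2.52 tilt [-0. -0. -1.]
```

```bash
cat > m.py <<'E'
from h import *
s=r.state();p=r.capture("wrist");c=cam(p,s);im=np.asarray(p["img"]);a=im.astype(int)
print(s["position"],np.array(s["ee_rot"]).round(4).tolist())
def rectfit(mask,z,nm):
    n,l,st,_=cv2.connectedComponentsWithStats(mask.astype(np.uint8)); k=1+np.argmax(st[1:,4])
    cs,_=cv2.findContours((l==k).astype(np.uint8),cv2.RETR_EXTERNAL,cv2.CHAIN_APPROX_NONE)
    pts=cv2.convexHull(max(cs,key=cv2.contourArea))[:,0].astype(float)
    W=np.array([onplane(c,q,z)[:2] for q in pts]).astype(np.float32)
    print(nm,np.round(cv2.minAreaRect(W)[0],1),[np.round(x,1) for x in cv2.minAreaRect(W)[1:]], pts.min(0),pts.max(0))
R,G,B=a[...,0],a[...,1],a[...,2]
m=(R-B>50); m[:, :225]=0; m[:,330:]=0; m[205:]=0; m[:30]=0
rectfit(m,60,"stand")
m=(a.sum(2)>420); m[:,:90]=0;m[:,180:]=0;m[200:]=0
m=cv2.morphologyEx((m&(abs(R-B)<14)).astype(np.uint8),cv2.MORPH_CLOSE,np.ones((7,7)))
m=cv2.morphologyEx(m,cv2.MORPH_OPEN,np.ones((5,5)))
rectfit(m,30,"platen")
m=(a.sum(2)<330)&(abs(R-B)<25);m[:,:250]=0;m[:,310:]=0;m[:40]=0;m[125:]=0
rectfit(m,85,"holder")
E
python3 m.py
```

```text
[560.16345453 189.30150352 269.56929914] [[0.0011, 1.0, -0.0001], [1.0, -0.0011, -0.0001], [-0.0001, -0.0001, -1.0]]
stand [575.6 243.5] [array([150.2,  64.4]), np.float64(83.0)] [233.  32.] [315. 190.]
platen [427.6 262.2] [array([ 72.5, 189. ]), np.float64(1.0)] [90.  0.] [173. 182.]
holder [580.3 280.5] [array([42. , 22.6]), np.float64(81.8)] [264.  51.] [293. 100.]
```

Scaled: 130 mm is 2.6, 100 mm is 2, 6.9 degrees is 0.69.

```bash
python3 -m crank '[[[0.46,0.1,0.5,0.35,60],[0.92,0.2,1,0.69,60],[1.38,0.3,1.5,0.69,60],[1.84,0.4,2,0.69,60],[1.84,0.4,2.6,0.69,60]]]' && python3 -m crank '[[[0,0,0,0,60],[0,0,0,0,60],[0,0,0,0,60],[0,0,0,0,60]]]'; python3 -c "
from h import *
go(580.3,281.2,81,83)
p=r.capture('wrist');save(p,'w2.png')"
```

```text
time: 2.98
position: [580.3, 285.6, 139.0]
ee_rot: [[0.117, 0.993, 0.001], [0.993, -0.117, 0.002], [0.003, 0.001, -1.0]]
contact_force: [0.6, -0.1, 0.1]
opening: 59.9
finger_force: 0.0
time: 3.32
position: [581.2, 281.8, 143.0]
ee_rot: [[0.121, 0.993, 0.004], [0.993, -0.121, 0.002], [0.002, 0.004, -1.0]]
contact_force: [0.1, -0.3, -0.4]
opening: 59.9
finger_force: 0.0
pos [581.2 281.8 143. ] yaw 83.05 d [-0.8 -1.1 62. ] turn 0.05 F [ 0.1 -0.3 -0.4] t 3.32 tilt [ 0.004  0.002 -1.   ]
```

View pics/w2.png

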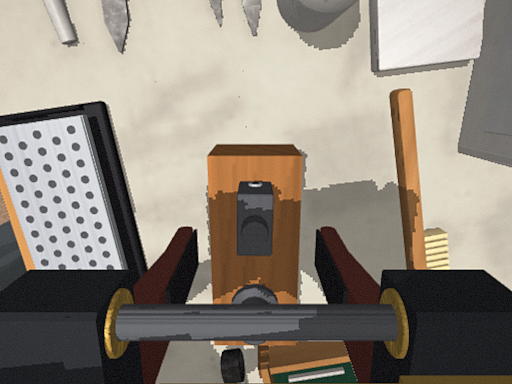

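The holder (≈254,218) lies centred between the fingers. Descend and grip.

Scaled: 58 mm is 1.16, 52 mm is 1.04.

```bash
python3 -m crank '[[[0,0,0.4,0,60],[0,0,0.8,0,60],[0,0,1.04,0,60],[0,0,1.16,0,60],[0,0,1.16,0,60]]]' && python3 -m crank '[[[0,0,0,0,60],[0,0,0,0,60],[0,0,0,0,60],[0,0,0,0,60],[0,0,0,0,60]]]' && python3 -c "
from h import *
go(580.3,281.2,81,83)" && python3 -m crank '[[[0,0,0,0,10],[0,0,0,0,10],[0,0,0,0,10],[0,0,0,0,10],[0,0,0,0,10]]]' 45;python3 -m crank '[[[0,0,0,0,10],[0,0,0,0,10],[0,0,0,0,10],[0,0,0,0,10],[0,0,0,0,10]]]'; python3 -c "
from h import *
go(580.3,281.2,81,83)"
```

```text
time: 3.78
position: [579.6, 281.5, 80.7]
ee_rot: [[0.121, 0.993, -0.002], [0.993, -0.121, -0.001], [-0.001, -0.002, -1.0]]
contact_force: [-0.3, 1.0, -0.5]
opening: 60.0
finger_force: 0.0
time: 4.2
position: [580.3, 282.1, 82.4]
ee_rot: [[0.12, 0.993, 0.001], [0.993, -0.12, 0.0], [0.001, 0.001, -1.0]]
contact_force: [0.4, -1.0, 0.2]
opening: 59.8
finger_force: 0.0
pos [580.3 282.1  82.4] yaw 83.1 d [-0.9  0.1  1.4] turn 0.1 F [ 0.4 -1.   0.2] t 4.2 tilt [ 0.001  0.    -1.   ]
time: 4.62
position: [580.0, 282.0, 81.5]
ee_rot: [[0.12, 0.993, -0.0], [0.993, -0.12, -0.0], [-0.0, -0.0, -1.0]]
contact_force: [-0.0, -0.1, -0.7]
opening: 29.9
finger_force: 0.0
time: 5.03
position: [580.1, 282.0, 81.6]
ee_rot: [[0.12, 0.993, 0.0], [0.993, -0.12, 0.0], [0.0, 0.0, -1.0]]
contact_force: [1.4, 0.5, -0.4]
opening: 21.9
finger_force: 44.9
pos [580.1 282.   81.6] yaw 83.1 d [-0.7  0.3  0.6] turn 0.1 F [ 1.4  0.5 -0.4] t 5.03 tilt [ 0.  0. -1.]
```

```bash
python3 -m crank '[[[0,0,-0.4,0,10],[0,0,-0.9,0,10],[0,0,-1.4,0,10],[0,0,-1.4,0,10],[0,0,-1.4,0,10]]]' && python3 -m crank '[[[0.12,-0.78,0,0,10],[0.24,-1.56,0,0,10],[0.36,-2.34,0,0,10],[0.48,-3.14,0,0,10],[0.48,-3.14,0,0,10]]]' && python3 -m crank '[[[0,0,0,0,10],[0,0,0,0,10],[0,0,0,0,10],[0,0,0,0,10],[0,0,0,0,10]]]'
python3 - <<'E'
from h import *
go(427.5,325,96.6,83)
p=r.capture("side");save(p,"s1.png");c=cam(p)
cv2.imwrite("pics/s1c.png",cv2.resize(np.asarray(p["img"])[140:290,180:340,::-1],None,fx=4,fy=4,interpolation=cv2.INTER_CUBIC))
E
```

```text
time: 5.45
position: [580.5, 282.3, 152.5]
ee_rot: [[0.12, 0.993, 0.002], [0.993, -0.12, 0.001], [0.001, 0.002, -1.0]]
contact_force: [-0.4, 0.4, -4.5]
opening: 21.9
finger_force: 44.9
time: 5.87
position: [420.0, 325.8, 147.7]
ee_rot: [[0.115, 0.993, -0.009], [0.993, -0.115, -0.002], [-0.003, -0.008, -1.0]]
contact_force: [0.1, 1.4, -3.6]
opening: 21.8
finger_force: 44.9
time: 6.28
position: [427.9, 324.2, 151.1]
ee_rot: [[0.122, 0.993, -0.001], [0.993, -0.122, -0.0], [-0.001, -0.0, -1.0]]
contact_force: [0.7, 0.2, -4.0]
opening: 21.4
finger_force: 44.9
pos [427.9 324.2 151.1] yaw 83.02 d [ 0.8 -0.5 54.5] turn 0.02 F [ 0.7  0.2 -4. ] t 6.28 tilt [-0.001 -0.    -1.   ]
```

View pics/s1c.png

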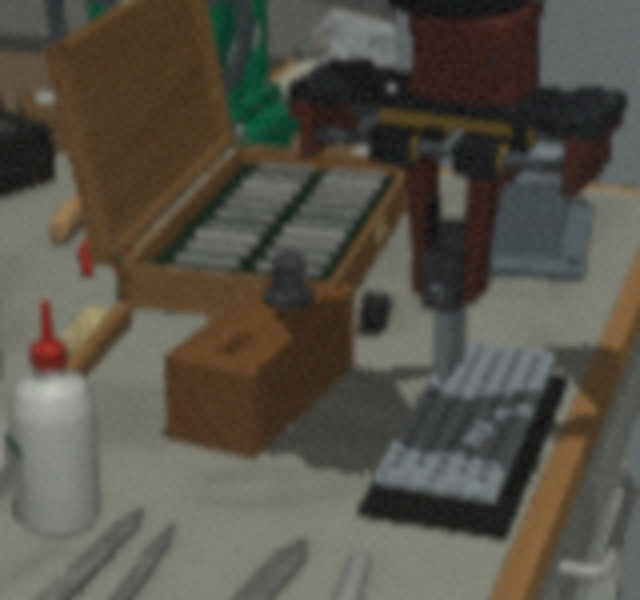

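The punch is held upright above the left half of the platen (blade ≈(450,350)); the stand's left pocket is empty. Lower it slowly.

```bash
python3 -m crank '[[[0,0,0.4,0,10],[0,0,0.76,0,10],[0,0,0.92,0,10],[0,0,0.96,0,10],[0,0,0.96,0,10]]]' && python3 -m crank '[[[0,0,0,0,10],[0,0,0,0,10],[0,0,0,0,10],[0,0,0,0,10],[0,0,0,0,10]]]' && python3 -m crank '[[[0,0,0.03,0,10],[0,0,0.06,0,10],[0,0,0.09,0,10],[0,0,0.11,0,10],[0,0,0.11,0,10]]]';python3 -m crank '[[[0,0,0.01,0,10],[0,0,0.02,0,10],[0,0,0.02,0,10],[0,0,0.02,0,10]]]'; python3 -c "
from h import *
go(427.5,198,96.6,83)"
```

```text
time: 6.75
position: [427.0, 324.4, 103.1]
ee_rot: [[0.121, 0.993, -0.001], [0.993, -0.121, -0.001], [-0.001, -0.001, -1.0]]
contact_force: [0.3, -0.9, -3.7]
opening: 21.8
finger_force: 44.9
time: 7.17
position: [427.2, 324.8, 104.2]
ee_rot: [[0.12, 0.993, 0.001], [0.993, -0.12, 0.001], [0.001, 0.001, -1.0]]
contact_force: [-0.9, -0.3, -3.7]
opening: 21.8
finger_force: 44.9
time: 7.58
position: [426.8, 324.5, 97.6]
ee_rot: [[0.12, 0.993, -0.001], [0.993, -0.12, -0.0], [-0.0, -0.001, -1.0]]
contact_force: [-0.2, 0.1, -3.6]
opening: 21.7
finger_force: 44.9
time: 7.92
position: [427.0, 324.7, 97.1]
ee_rot: [[0.12, 0.993, -0.0], [0.993, -0.12, 0.0], [0.0, -0.0, -1.0]]
contact_force: [-0.7, -0.5, -3.0]
opening: 21.7
finger_force: 44.9
pos [427.  324.7  97.1] yaw 83.1 d [-125.7   15.7    0.5] turn 0.1 F [-0.7 -0.5 -3. ] t 7.92 tilt [-0.  0. -1.]
```

```bash
python3 -m crank '[[[0,0,0.016,0,10],[0,0,0.032,0,10],[0,0,0.04,0,10],[0,0,0.04,0,10]]]'; python3 -m crank '[[[0,0,0.01,0,10],[0,0,0.02,0,10],[0,0,0.03,0,10],[0,0,0.03,0,10]]]'; python3 -c "
from h import *
go(427.5,198,96.6,83)"
```

```text
time: 8.25
position: [427.2, 324.8, 95.7]
ee_rot: [[0.12, 0.993, 0.001], [0.993, -0.12, 0.0], [0.0, 0.0, -1.0]]
contact_force: [-0.3, -0.1, -0.3]
opening: 21.8
finger_force: 44.9
time: 8.58
position: [427.2, 324.8, 94.1]
ee_rot: [[0.12, 0.993, 0.001], [0.993, -0.12, 0.0], [0.0, 0.0, -1.0]]
contact_force: [-0.9, -1.0, 3.2]
opening: 21.8
finger_force: 44.9
pos [427.2 324.8  94.1] yaw 83.1 d [-125.8   15.6   -2.5] turn 0.1 F [-0.9 -1.   3.2] t 8.58 tilt [ 0.001  0.    -1.   ]
```

```bash
python3 -m crank '[[[-0.06,0.008,0,0,10],[-0.16,0.02,0,0,10],[-0.28,0.034,0,0,10],[-0.4,0.048,0,0,10],[-0.5,0.06,0,0,10]]]'; python3 -m crank '[[[-0.1,0.012,0,0,10],[-0.2,0.024,0,0,10],[-0.3,0.036,0,0,10],[-0.4,0.048,0,0,10],[-0.5,0.06,0,0,10]]]';python3 -m crank '[[[-0.1,0.012,0,0,10],[-0.2,0.024,0,0,10],[-0.3,0.036,0,0,10],[-0.4,0.048,0,0,10],[-0.5,0.06,0,0,10]]]'; python3 -c "
from h import *
go(427.5,198,96.6,83)"
```

```text
time: 9.0
position: [427.3, 299.4, 94.1]
ee_rot: [[0.12, 0.993, 0.001], [0.993, -0.12, 0.001], [0.002, 0.001, -1.0]]
contact_force: [-0.2, 4.5, 3.0]
opening: 21.8
finger_force: 44.9
time: 9.42
position: [427.1, 274.1, 93.9]
ee_rot: [[0.12, 0.993, 0.0], [0.993, -0.12, 0.001], [0.001, 0.0, -1.0]]
contact_force: [-0.6, 4.8, 4.1]
opening: 21.7
finger_force: 44.9
time: 9.83
position: [427.0, 248.9, 93.9]
ee_rot: [[0.12, 0.993, 0.0], [0.993, -0.12, 0.001], [0.001, 0.0, -1.0]]
contact_force: [1.0, 5.0, 3.7]
opening: 21.3
finger_force: 44.9
pos [427.  248.9  93.9] yaw 83.1 d [-50.5   6.6  -2.8] turn 0.1 F [1.  5.  3.7] t 9.83 tilt [ 0.     0.001 -1.   ]
```

Scaled: -5 mm is -0.1, -25 mm is -0.5.

```bash
python3 -m crank '[[[-0.1,0.012,0,0,10],[-0.2,0.024,0,0,10],[-0.3,0.036,0,0,10],[-0.4,0.048,0,0,10],[-0.5,0.06,0,0,10]]]'; python3 -m crank '[[[-0.1,0.012,0,0,10],[-0.2,0.024,0,0,10],[-0.3,0.036,0,0,10],[-0.4,0.048,0,0,10],[-0.5,0.06,0,0,10]]]';python3 -m crank '[[[-0.04,0.004,0,0,10],[-0.06,0.008,0,0,10],[-0.06,0.008,0,0,10],[-0.06,0.008,0,0,10]]]'; python3 -m crank '[[[0,0,-0.3,0,10],[0,0,-0.7,0,10],[0,0,-1.2,0,10],[0,0,-1.7,0,10],[0,0,-1.7,0,10]]]'; python3 -c "
from h import *
go(450,-30,180,0)"
```

```text
time: 10.25
position: [426.9, 223.7, 93.9]
ee_rot: [[0.12, 0.993, 0.0], [0.993, -0.12, 0.001], [0.001, 0.0, -1.0]]
contact_force: [-0.7, 5.5, 3.7]
opening: 21.6
finger_force: 44.9
time: 10.67
position: [426.8, 198.6, 93.8]
ee_rot: [[0.12, 0.993, 0.0], [0.993, -0.12, 0.001], [0.001, -0.0, -1.0]]
contact_force: [1.0, 5.4, 4.3]
opening: 21.8
finger_force: 44.9
time: 11.0
position: [426.8, 195.6, 93.7]
ee_rot: [[0.12, 0.993, -0.0], [0.993, -0.12, -0.0], [-0.0, -0.0, -1.0]]
contact_force: [-0.1, 4.1, 3.4]
opening: 22.1
finger_force: 44.9
time: 11.42
position: [428.1, 195.2, 182.1]
ee_rot: [[0.121, 0.993, 0.004], [0.993, -0.121, -0.001], [-0.0, 0.004, -1.0]]
contact_force: [1.3, 1.1, -2.5]
opening: 21.7
finger_force: 44.9
pos [428.1 195.2 182.1] yaw 83.05 d [-220.9   49.     2.3] turn 83.05 F [ 1.3  1.1 -2.5] t 11.42 tilt [ 0.004 -0.001 -1.   ]
```

Run:
```python
from h import *
s=r.state();p=r.capture("wrist");print(s["q"])
im=cv2.imread("pics/wrist0.png")
s0={"position":[599.743,.033,238.521],"ee_rot":[[0,1,-.002],[1,0,0],[0,-.002,-1]]}
c=cam(p,s0);g=cv2.cvtColor(im,cv2.COLOR_BGR2GRAY)[245:275,85:135]
print(g[::3,::3])
for q in [(107,258),(94,264),(121,254),(73,233),(129,226)]: print(q,np.round(onplane(c,q,95),1))
```

```text
[ 20.45727052 -15.3801706   95.74480682  -0.12643636  99.4147103
  27.38473632]
[[144 146 150 144 145 143 143 142 152 148 147 141 143 143 149 151 146]
 [146 136 149 145 144 141 143 147 146 144 144 141 146 146 148 146 133]
 [146 140 145 145 150 141 146 143 141 147 149 143 138 133 149 145  37]
 [147 143 147 148 138 135 127 113 107 111  97  72  75  86 150  37  43]
 [144 147 123  83  87  84 144 108 109 103  72  73  91  73  43  49  41]
 [143 141 132  96  91  85 104 102 103 104 105 105  76  43  44  51  45]
 [139 143 139 132  88  94 104 103 100 101 100  80  43  43  45  41  45]
 [137 145 143 140  91 103 111 118 127 138  77  43  46  46  35  37  45]
 [137 144 144 135 143 140 139 138 150  52  45  45  48  50  43  45  47]
 [140 141 144 143 149 148 142 149  52  42  47  47  46  47  45  47  48]]
(107, 258) [461.8 -69.7  95. ]
(94, 264) [449.  -75.8  95. ]
(121, 254) [475.2 -65.6  95. ]
(73, 233) [434.  -44.9  95. ]
(129, 226) [485.3 -38.1  95. ]
```

```bash
python3 -m crank '[[[-0.7,-0.02,-0.24,0.5,10],[-1.5,-0.04,-0.5,1.1,10],[-2.3,-0.06,-0.8,1.8,10],[-3.1,-0.08,-1.1,2.5,10],[-3.8,-0.1,-1.2,3.2,10]]]'; python3 -c "
from h import *
go(388,-80,240,7.5)"
```

```text
time: 11.88
position: [398.1, 5.7, 237.3]
ee_rot: [[0.633, 0.774, -0.003], [0.774, -0.633, -0.001], [-0.003, -0.001, -1.0]]
contact_force: [1.6, -0.1, -4.1]
opening: 21.9
finger_force: 44.9
pos [398.1   5.7 237.3] yaw 50.76 d [-72.8  46.4  -2.6] turn 43.26 F [ 1.6 -0.1 -4.1] t 11.88 tilt [-0.003 -0.001 -1.   ]
```

Scaled: -73 mm is -1.46, -60 mm is -1.2, 35 degrees is 3.5.

```bash
python3 -m crank '[[[-0.4,0.24,0,0.7,10],[-0.8,0.5,0,1.4,10],[-1.2,0.76,0,2.1,10],[-1.46,0.92,0,2.8,10],[-1.46,0.92,0,3.5,10]]]';python3 -m crank '[[[0,0,0,0.7,10],[0,0,0,0.83,10],[0,0,0,0.83,10],[0,0,0,0.83,10],[0,0,0,0.83,10]]]'
python3 - <<'E'
from h import *
go(388,-80,240,7.5)
s=r.state();p=r.capture("wrist");save(p,"w3.png");c=cam(p,s);print(proj(c,[462,-70,95]))
np.savez("w3.npz",pos=s["position"],rot=s["ee_rot"])
print([(np.round(d["extent"]).tolist(),round(d["score"],2)) for d in r.search_frame(p,"length_gauge")[:2]])
E
```

```text
time: 12.3
position: [387.7, -80.8, 234.9]
ee_rot: [[0.964, 0.267, -0.006], [0.267, -0.964, -0.001], [-0.006, -0.001, -1.0]]
contact_force: [-0.3, 0.3, -3.8]
opening: 21.4
finger_force: 44.9
time: 12.72
position: [388.9, -77.8, 237.7]
ee_rot: [[0.99, 0.139, -0.002], [0.139, -0.99, 0.0], [-0.002, -0.0, -1.0]]
contact_force: [-0.5, 0.5, -3.3]
opening: 21.4
finger_force: 44.9
pos [388.9 -77.8 237.7] yaw 7.97 d [-1.2  2.1 -2.3] turn 0.47 F [-0.5  0.5 -3.3] t 12.72 tilt [-0.002  0.    -1.   ]
[259.24272107  96.40026239]
[([210.0, 45.0, 154.0, 98.0], 0.87)]
```

View pics/w3.png

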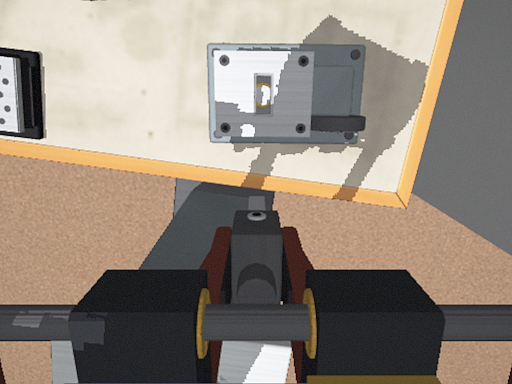

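The slot shows at ≈(264,94) in the plate (≈210–313 × 45–137), lined up nearly with the image; the punch sits straight in the fingers. I'll go closer for a precise fit.

```bash
python3 -m crank '[[[0.1,0,0.3,0,10],[0.2,0,0.6,0,10],[0.3,0,0.9,0,10],[0.3,0,1,0,10],[0.3,0,1,0,10]]]';python3 -m crank '[[[0,0,0,0,10],[0,0,0,0,10],[0,0,0,0,10],[0,0,0,0,10],[0,0,0,0,10]]]';python3 -m crank '[[[0,0,0,0,10],[0,0,0,0,10],[0,0,0,0,10],[0,0,0,0,10],[0,0,0,0,10]]]' >/dev/null
python3 - <<'E'
from h import *
go(462,-70,240,7.5)
s=r.state();p=r.capture("wrist");c=cam(p,s);print(proj(c,[462,-70,95]))
np.savez("w4.npz",pos=s["position"],rot=s["ee_rot"])
save(p,"w4.png")
cv2.imwrite("pics/w4c.png",cv2.resize(np.asarray(p["img"])[0:150,170:370,::-1],None,fx=4,fy=4,interpolation=cv2.INTER_NEAREST))
E
```

```text
time: 13.23
position: [403.3, -75.6, 187.0]
ee_rot: [[0.991, 0.137, -0.003], [0.137, -0.991, 0.001], [-0.003, -0.001, -1.0]]
contact_force: [-0.1, 0.3, -4.8]
opening: 21.9
finger_force: 44.9
time: 13.65
position: [404.1, -76.0, 189.3]
ee_rot: [[0.991, 0.136, 0.001], [0.136, -0.991, -0.0], [0.001, 0.0, -1.0]]
contact_force: [-0.7, -0.7, -3.7]
opening: 21.7
finger_force: 44.9
pos [404.  -75.9 188.6] yaw 7.8 d [ 58.3   2.  -51.4] turn 0.3 F [-0.6  0.1 -4.2] t 14.07 tilt [-0.  0. -1.]
[259.13089972 120.0566415 ]
```

View pics/w4c.png

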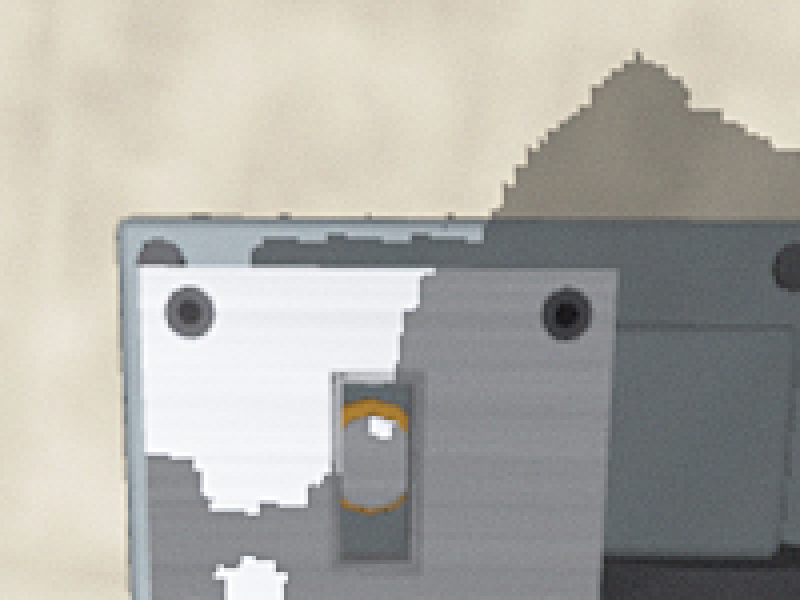

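The slot mouth (with bevel) spans crop (331–425, 372–572); the plate's far edge runs from (137,267) to (619,268).

Run:
```python
from h import *
s=np.load("w4.npz");s={"position":s["pos"],"ee_rot":s["rot"]}
p=r.capture("wrist");c=cam(p,s)
f=lambda x,y,z=95:onplane(c,(170+x/4-.5,y/4-.5),z)[:2]
m=[f(331,372),f(425,372),f(418,572),f(333,572)]
print("mouth",np.round(m,1),"centre",np.mean(m,0), cv2.minAreaRect(np.float32(m))[1:])
pl=[f(137,267),f(619,268),f(600,600),f(152,600)]
print("plate",np.round(pl,1),[np.linalg.norm(pl[1]-pl[0])],np.degrees(np.arctan2(*(pl[0]-pl[1])[::-1]))-90)
u=(pl[0]-pl[1])/np.linalg.norm(pl[0]-pl[1]);v=np.array([u[1],-u[0]])
print("plate centre",(pl[0]+pl[1])/2-33*v)
i=[f(340,383,93),f(412,383,93),f(410,562,93),f(340,562,93)];print("inner",np.mean(i,0),cv2.minAreaRect(np.float32(i))[1:])
# side edges yaw
for a,b in [(0,3),(1,2)]: d=pl[a]-pl[b];print(np.degrees(np.arctan2(d[1],d[0])))
for b in (f(189,312),f(566,313)): print("bolt",b)
```

```text
mouth [[479.2 -63. ]
 [481.3 -78.5]
 [448.3 -82.3]
 [446.3 -67.7]] centre [463.78798656 -72.87274946] ((33.249794006347656, 15.66008472442627), 7.807168960571289)
plate [[ 491.2  -29.4]
 [ 501.8 -107.4]
 [ 447.8 -114.4]
 [ 437.2  -37.2]] [np.float64(78.73891382408371)] 7.695988604604281
plate centre [463.79450203 -72.82286799]
inner [463.62413496 -72.72567308] ((30.011188507080078, 12.199298858642578), 7.807129859924316)
8.176229612254549
7.4114389836426176
bolt [485.437108   -38.53585426]
bolt [ 493.71912104 -100.08784376]
```

Run:
```python
from h import *
s=np.load("w4.npz");s={"position":s["pos"],"ee_rot":s["rot"]}
p=r.capture("wrist");c=cam(p,s);im=cv2.imread("pics/w4.png")
R=np.array(s["ee_rot"]);P=np.array(s["position"])
f=lambda x,y,z:proj(c,P+R@np.array([x,y,z],float))
for nm,q in dict(tipL=(14,-5,66.6),tipR=(14,5,66.6),shL=(20,-11,21.6),shR=(20,11,21.6),topL=(20,-11,-12.4),topR=(20,11,-12.4)).items(): print(nm,f(*q).round(1))
x0,y0=210,170
b=cv2.resize(im[y0:y0+100,x0:x0+96],None,fx=6,fy=6,interpolation=cv2.INTER_NEAREST);cv2.imwrite("pics/g.png",b)
```

```text
tipL [248.4 193.5]
tipR [264.  193.5]
shL [234.7 206.4]
shR [277.8 206.4]
topL [229.8 231.8]
topR [282.8 231.8]
```

View pics/g.png

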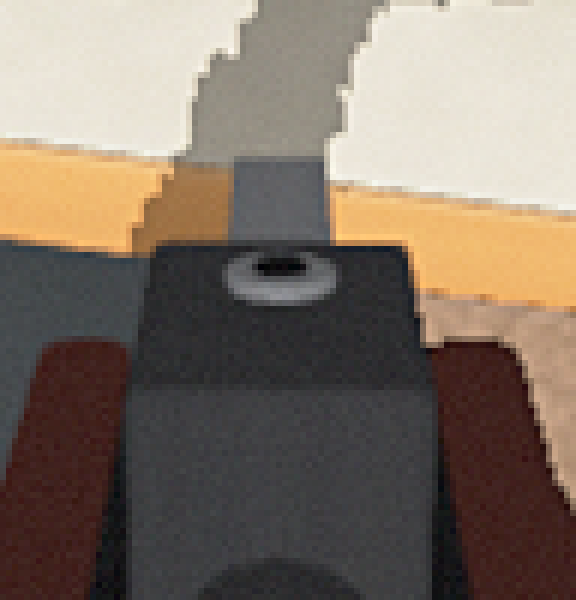

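The blade tip (crop 234–327, 156) and the holder edges agree with the model within ~1 mm: centred in y, about −1.1 mm along tool x. Go above the slot.

```bash
python3 -c "
from h import *
go(464.9,-72.65,175,7.75)"; python3 -m crank '[[[0.3,0.004,0.1,0,10],[0.6,0.01,0.2,0,10],[0.9,0.016,0.26,0,10],[1.1,0.02,0.26,0,10],[1.216,0.02,0.26,0,10]]]';python3 -m crank '[[[0,0,0,0,10],[0,0,0,0,10],[0,0,0,0,10],[0,0,0,0,10],[0,0,0,0,10]]]';python3 -m crank '[[[0,0,0,0,10],[0,0,0,0,10],[0,0,0,0,10],[0,0,0,0,10],[0,0,0,0,10]]]';python3 -c "
from h import *
go(464.9,-72.65,165,7.75)"
```

```text
pos [404.  -75.9 188.6] yaw 7.8 d [60.8  5.  13.6] turn 0.05 F [-0.   0.9 -3.2] t 14.22 tilt [-0.  0. -1.]
time: 14.63
position: [465.0, -68.5, 175.0]
ee_rot: [[0.991, 0.136, -0.001], [0.136, -0.991, 0.0], [-0.001, -0.0, -1.0]]
contact_force: [-0.2, 0.1, -4.0]
opening: 21.9
finger_force: 44.9
time: 15.05
position: [464.1, -68.8, 175.9]
ee_rot: [[0.991, 0.135, 0.0], [0.135, -0.991, -0.0], [0.0, 0.0, -1.0]]
contact_force: [-0.1, 0.0, -3.4]
opening: 21.8
finger_force: 44.9
time: 15.47
position: [464.3, -68.7, 175.6]
ee_rot: [[0.991, 0.136, 0.0], [0.136, -0.991, -0.0], [0.0, 0.0, -1.0]]
contact_force: [-0.7, -0.4, -3.9]
opening: 21.5
finger_force: 44.9
pos [464.3 -68.7 175.6] yaw 7.8 d [ 0.   4.  10.6] turn 0.05 F [-0.7 -0.4 -3.9] t 15.47 tilt [ 0. -0. -1.]
```

```bash
python3 -m crank '[[[0,0.04,0.04,0,10],[0,0.08,0.1,0,10],[0,0.08,0.16,0,10],[0,0.08,0.2,0,10],[0,0.08,0.2,0,10]]]';python3 -m crank '[[[0,0,0,0,10],[0,0,0,0,10],[0,0,0,0,10],[0,0,0,0,10],[0,0,0,0,10]]]' >/dev/null;python3 -c "
from h import *
go(464.9,-72.65,160,7.75)"; python3 -m crank '[[[0,0,0.02,0,10],[0,0,0.04,0,10],[0,0,0.06,0,10],[0,0,0.08,0,10],[0,0,0.1,0,10]]]' ;python3 -m crank '[[[0,0,0.02,0,10],[0,0,0.04,0,10],[0,0,0.06,0,10],[0,0,0.06,0,10],[0,0,0.06,0,10]]]'
```

```text
time: 15.88
position: [464.6, -72.6, 164.7]
ee_rot: [[0.991, 0.136, -0.001], [0.136, -0.991, 0.0], [-0.001, -0.001, -1.0]]
contact_force: [0.5, -0.1, -4.3]
opening: 21.5
finger_force: 44.9
pos [464.9 -72.6 165.8] yaw 7.8 d [-0.   0.   5.8] turn 0.05 F [-0.6 -0.  -3.7] t 16.3 tilt [ 0. -0. -1.]
time: 16.72
position: [464.9, -72.6, 160.5]
ee_rot: [[0.991, 0.136, -0.0], [0.136, -0.991, 0.0], [-0.0, -0.0, -1.0]]
contact_force: [0.1, 0.3, -4.4]
opening: 22.1
finger_force: 44.9
time: 17.13
position: [464.8, -72.6, 157.5]
ee_rot: [[0.991, 0.136, -0.0], [0.136, -0.991, 0.0], [-0.0, -0.0, -1.0]]
contact_force: [-0.3, 0.5, -4.2]
opening: 21.9
finger_force: 44.9
```

Inside the slot without contact; continue down.

```bash
python3 -m crank '[[[0,0,0.05,0,10],[0,0,0.1,0,10],[0,0,0.15,0,10],[0,0,0.2,0,10],[0,0,0.24,0,10]]]' ;python3 -m crank '[[[0,0,0.06,0,10],[0,0,0.12,0,10],[0,0,0.18,0,10],[0,0,0.24,0,10],[0,0,0.28,0,10]]]';python3 -m crank '[[[0,0,0.04,0,10],[0,0,0.08,0,10],[0,0,0.12,0,10],[0,0,0.16,0,10],[0,0,0.2,0,10]]]';python3 -m crank '[[[0,0,0.02,0,10],[0,0,0.04,0,10],[0,0,0.06,0,10],[0,0,0.06,0,10]]]'
```

```text
time: 17.55
position: [464.8, -72.6, 145.1]
ee_rot: [[0.991, 0.136, -0.0], [0.136, -0.991, 0.0], [-0.0, -0.0, -1.0]]
contact_force: [-0.0, 0.3, -4.2]
opening: 21.6
finger_force: 44.9
time: 17.97
position: [464.8, -72.6, 131.1]
ee_rot: [[0.991, 0.136, -0.0], [0.136, -0.991, 0.0], [-0.0, -0.0, -1.0]]
contact_force: [-0.0, 0.2, -4.1]
opening: 21.8
finger_force: 44.9
time: 18.38
position: [465.0, -72.6, 122.6]
ee_rot: [[0.991, 0.136, 0.001], [0.136, -0.991, -0.0], [0.001, 0.0, -1.0]]
contact_force: [-3.6, 1.3, 3.3]
opening: 21.9
finger_force: 44.9
time: 18.72
position: [465.0, -72.6, 118.9]
ee_rot: [[0.991, 0.136, 0.0], [0.136, -0.991, -0.0], [0.0, 0.0, -1.0]]
contact_force: [-2.0, 0.4, 2.6]
opening: 21.8
finger_force: 44.9
```

Scaled: 2.4 mm is 0.048, 1.6 mm is 0.032.

```bash
python3 -m crank '[[[0,0,0.016,0,10],[0,0,0.032,0,10],[0,0,0.048,0,10],[0,0,0.048,0,10]]]' 60;python3 -m crank '[[[0,0,0.01,0,10],[0,0,0.02,0,10],[0,0,0.02,0,10],[0,0,0.02,0,10]]]';python3 -m crank '[[[0,0,0.01,0,10],[0,0,0.02,0,10],[0,0,0.02,0,10],[0,0,0.02,0,10]]]'
```

```text
time: 19.05
position: [465.0, -72.7, 116.5]
ee_rot: [[0.991, 0.136, 0.0], [0.136, -0.991, -0.0], [0.0, 0.0, -1.0]]
contact_force: [-1.8, 0.7, 4.9]
opening: 21.5
finger_force: 59.9
time: 19.38
position: [465.0, -72.7, 116.5]
ee_rot: [[0.991, 0.136, 0.001], [0.136, -0.991, -0.0], [0.001, 0.0, -1.0]]
contact_force: [-5.5, 1.1, 9.3]
opening: 21.8
finger_force: 59.9
time: 19.72
position: [465.1, -72.6, 116.5]
ee_rot: [[0.991, 0.136, 0.002], [0.136, -0.991, -0.0], [0.001, 0.001, -1.0]]
contact_force: [-7.5, 1.5, 14.3]
opening: 21.9
finger_force: 59.9
```

Seated: z stopped at 116.5 (116.6 predicted) while the force rises. Settle, take a quick check and hand in.

```bash
python3 -m crank '[[[0,0,0,0,10],[0,0,0,0,10],[0,0,0,0,10],[0,0,0,0,10],[0,0,0,0,10]]]'; python3 -c "
from h import *
print(r.sign_off())"
```

```text
time: 20.13
position: [465.0, -72.6, 116.5]
ee_rot: [[0.991, 0.136, 0.002], [0.136, -0.991, -0.0], [0.001, 0.001, -1.0]]
contact_force: [-7.2, 1.8, 14.5]
opening: 21.5
finger_force: 59.9
the job is handed in; nothing more can be done
None
```

I lapped the punch in one left-to-right stroke at about 7–8 N and seated it in the gauge slot, still gripped and held down (TCP stopped at 116.5 mm, 116.6 expected); handed in at about 20 s, with no verdict returned.

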